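Start and run in the T-handle plug of the stain tank

ROBOT

A 6-joint arm with a two-finger parallel gripper is mounted at the origin on the work surface. World frame = base frame: x ahead of the robot, y to its left, z up, the work surface at z = 0. Lengths are in mm, angles in degrees, forces in N, time in s.
With the tool pointing down it reaches from about 325 to 875 mm from the base axis. Payload 4.4 kg.
Tool frame: the origin (TCP) lies midway between the tips of the shut fingers; the grasp point (between the pads) lies 19 mm behind it; z points along the fingers, y is the direction in which the jaws open and shut (so a half turn about z gives the same grasp; the last joint's range is limited). The gripper opens to 85 mm and grips with 20 to 120 N. Pads are 22 mm wide; open, the fingers measure 114 mm over their backs; the gripper's body (76 mm by 85 mm) begins 54 mm behind the grasp point. The pads swing forward as they close: fully open they stand 13 mm farther back than shut.
Start: joints at [57.783, 11.837, 88.321, -0, 79.842, -8.623], TCP at [230.159, 526.929, 231.282] pointing down, gripper open.
Joint ranges: [-156.59, 156.59], [-49.26, 127.26], [12.9, 141.05], [-63.56, 243.56], [4.71, 150.69], [-161.64, 161.64]. Speed limits (degrees/s): [159.86, 159.86, 180, 180, 180, 180].

INTERFACE

Orientations are given as [roll, pitch, yaw] about the fixed x, y, z axes, in that order (R = Rz(yaw) Ry(pitch) Rx(roll)).
In Python, from station import bot gives the robot as it stands.
- The arm moves only by the tool jog_arm, never from a script. Its argument "series" is a list that holds one entry, the list of rows, each a list of 7 numbers: the finger opening in m, from 0 to 0.0854, then the shift along the tool's x, y, z in m, then the turn, a rotation vector about the tool's x, y, z in degrees. A call has exactly 8 rows; each row shifts and turns the commanded pose from where the row before left it, along the tool's axes as they then stand; what a row does not reach is not made up. A row lasts 1/12 s, in which the tool goes at most 41.7 mm and 7.16 degrees, less where a joint would pass 70% of its speed; a pose out of reach is approached as far as the arm can. A call with a gripper value outside its range is refused whole. The fingers move at their own pace and stop on an object; "newtons" is the grip in N (left out, the last holds). Time passes only in rows, so rows that do not move let the fingers close, or fill a call up. It gives the time, the measured TCP pose, the force and the opening at its end, in the units of the state.
- bot.sense(): the state, without advancing time (a new reading comes with each control period).
- bot.capture(name): name is "scene" or "top"; returns the picture (480x640x3 uint8, red, green, blue); there is no depth.
- bot.camera_model(name): a dict with "K" (3x3 intrinsics, pixels), "R" (3x3) and "t" (3): a world point X has camera coordinates R X + t. Camera axes: x right, y down, z forward; pixel columns grow to the right and rows downward; lengths in mm; the calibration is good to about 2 mm. A picture is of the moment at which its call begins. camera_model takes no time and is no camera call.
- bot.finish_job(): hands the job in, once; it reports no verdict.
The state is a dict: "time": time; "q": joint angles; "joint_vel": joint speeds; "joint_torque": joint torques, N m; "tcp_pos": TCP position; "tool_rot": TCP orientation; "wrist_force": force on the tool from outside, world axes, zero at the start; "moment": the same for the moment, N m; "gripper_width": finger opening in mm.
Only numpy, scipy, OpenCV 4.12 (cv2) and the standard library are available. Lean on these libraries where they do the work, as an engineer would, in place of code of your own. Each camera call takes 0.05 s, during which the arm holds its last target. There are 200 camera calls.

TASK

The T-handled screw plug of the white stain tank was started wrongly: it stands proud, its lugs lying on top of the thread ridges of the neck. Without taking it out of the neck, back it off (anticlockwise from above) until it drops into the thread start, then run it in clockwise, under the ridges, fully home against the stop, and let go. Do not disturb the amber glass jar.

Things in the scene. Friction and masses are not known exactly. Their poses are not given: they have to be found in the camera images.
- plug: Loose aluminium plug, 0.15-0.3 kg (sizes mm). Origin: on its axis, at the undersides of its two lugs; z up, x along handle and lugs (half turn alike). T-bar 64 (x) x 14 (y) x 24 high, 38 to 62 above the origin, on a 14 thick stem: grip across y. Round body dia 48, 10 below to 10 above the origin. Lugs: one flat bar 66 (x) x 16 x 6 thick. Starts with x 57-80 deg clockwise (from above) from tank x.
- tank: White fixed tank (sizes mm), 150 (x) x 130 (y) x 90 high; place, yaw vary. Origin: centre of underside, z up. Steel neck amid its top: outside dia 82, rim 121 above the origin. In it two thread ridges, tops at 116 (plug's origin starts there, centred), opening 54 wide, a stop on top against turning clockwise; the two gaps between them, the thread starts, lie at tank +x and -x, a dark rib by each.
- neck (a point): Centre of the neck at the seat, 102 mm above the tank's origin, axes as the tank's. With plug x along tank x (within 15 deg) the plug sinks 14 mm by its weight or when lowered, its origin coming to this point. Then it turns freely clockwise about 73 deg, lugs under the ridges, to a hard stop. Room over the lugs there 4.5 mm at first, 2.5 at the end; sideways play 2 to 3 mm.
- jar: Amber glass jar with dark lid, dia 60 mm, 100 mm high, 0.3 kg, standing loose beyond the tank; not to be disturbed. Origin: centre of its underside. (A round steel can with a round knob on top is a fixed bystander, not part of the job.)
There are look-alikes about, which are no part of the job. Of the things shaped like the plug, the aluminium one is meant. What is shaped like the tank but purple is not meant.

How it is judged:
By the outcome, as a careful person would: the job done as asked, in the order asked, and still so for the second after the job is handed in, with the robot touching nothing.
It also fails if it takes over 32 s, if anything falls off the work surface, if the arm or the gripper's body presses on something with over 40 N, if the wrist force passes 120 N, or if a joint passes its speed limit or range.

## Working session

There is one attempt and no reset: what is moved stays moved. The work goes in short steps, Python scripts to look and compute and a tool call to move; the robot and the scene stay as the last step left them, time stands still between calls to the robot, and variables do not carry over. Pictures are saved under pics/ and viewed, about 8 in all and at most 12, crops included, and the job is handed in when it is done.

Besides the shell and the picture viewer there is one more tool, called after "Call:" as a command line: name --argument value ..., lists and objects as JSON in quotes. jog_arm: Moves the arm, as the interface text tells. Its arguments: {"type":"object","properties":{"series":{"type":"array","items":{"type":"array","items":{"type":"array","items":{"type":"number"}}}},"newtons":{"type":"number"}},"required":["series"]}

```bash
mkdir -p pics; python3 - <<'E'
from station import bot
import cv2,numpy as np
s=bot.sense();print(s)
for n in("scene","top"):
    im=bot.capture(n);cv2.imwrite(f"pics/{n}0.png",im[:,:,::-1]);m=bot.camera_model(n);print(n,m)
E
```

```text
{'time': 0.0, 'q': array([ 5.77847367e+01,  1.18855735e+01,  8.84057993e+01,  1.77286593e-03,
        7.98402783e+01, -8.62314114e+00]), 'joint_vel': array([ 0.00382892, -0.00766677,  0.04110949,  0.03209928, -0.0428349 ,
       -0.02411016]), 'joint_torque': array([ 6.33567106e-04, -3.83030784e+01, -2.91600072e+01, -9.25631412e-05,
        1.03918966e-02,  3.72115032e-07]), 'tcp_pos': array([229.72313971, 526.2920179 , 230.10434591]), 'tool_rot': array([-1.79870099e+02, -2.14636830e-02,  1.56407539e+02]), 'wrist_force': array([-0.89541276,  0.41620648, -0.36093109]), 'moment': array([-0.0216662 , -0.03159114,  0.01949267]), 'gripper_width': 85.49484326536043}
scene {'K': array([[593.55363901,   0.        , 324.65972616],
       [  0.        , 593.55363901, 236.79634691],
       [  0.        ,   0.        ,   1.        ]]), 'R': array([[ 0.56753758,  0.82325233, -0.01251773],
       [ 0.49466076, -0.35308648, -0.79412888],
       [-0.65818829,  0.44450595, -0.60762047]]), 't': array([-275.81210579, -192.24354774, 1331.04094789])}
top {'K': array([[489.52799382,   0.        , 316.23766639],
       [  0.        , 489.52799382, 226.19292907],
       [  0.        ,   0.        ,   1.        ]]), 'R': array([[-0.00984093, -0.99921594,  0.03834928],
       [-0.99769974,  0.00723921, -0.06740052],
       [ 0.06707006, -0.03892435, -0.99698872]]), 't': array([-19.08813039, 524.96047017, 819.71089852])}
```

View pics/top0.png

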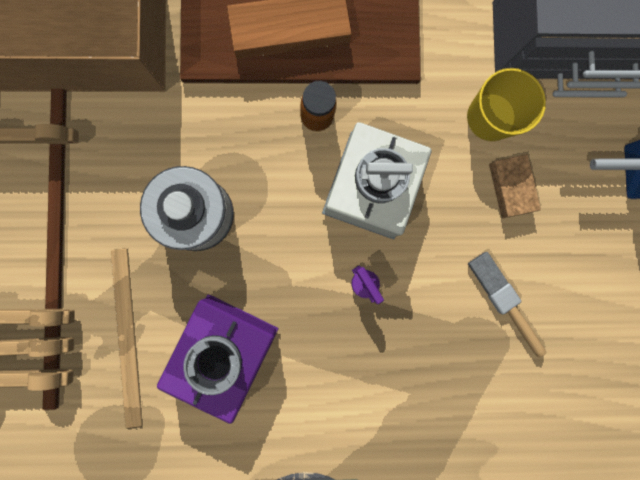

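View pics/scene0.png

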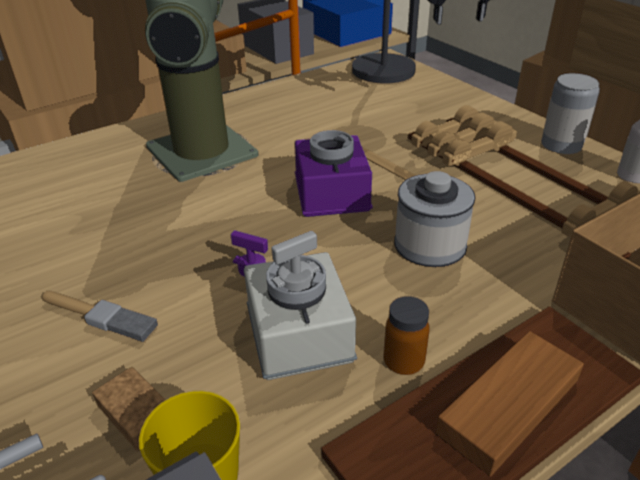

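Candidates in the top view are:
- White tank at (378,178), with the aluminium plug's bar at (390,168). This one matches the description.
- Purple tank at (215,360) and purple plug at (367,285), both look-alikes.
- Steel can with a knob at (182,207), a bystander.

The amber jar is at (318,105).

```bash
cat > h.py <<'E'
import numpy as np,cv2
from station import bot
def ray(n,px,z):
    m=bot.camera_model(n);R=m["R"];C=-R.T@m["t"]
    d=R.T@np.linalg.inv(m["K"])@np.array([px[0],px[1],1.]);return C+d*(z-C[2])/d[2]
def proj(n,X):
    m=bot.camera_model(n);p=m["K"]@(m["R"]@np.asarray(X,float)+m["t"]);return p[:2]/p[2]
E
python3 - <<'E'
from h import *
im=cv2.imread("pics/top0.png")
hsv=cv2.cvtColor(im,cv2.COLOR_BGR2HSV)
print(hsv[140,365],hsv[168,385],hsv[225,390],hsv[178,372])
m=((hsv[:,:,1]<40)&(hsv[:,:,2]>150)).astype(np.uint8)
m[:,:320]=0;m[:,435:]=0;m[:115]=0;m[245:]=0
c=max(cv2.findContours(m,0,2)[0],key=cv2.contourArea)
ap=cv2.approxPolyDP(c,6,True)[:,0];print(ap)
P=np.array([ray("top",p,90)[:2] for p in ap.astype(float)]);print(P.round(1))
r=cv2.minAreaRect(np.array([ray("top",p,90)[:2] for p in c[:,0].astype(float)],np.float32));print(r)
crop=cv2.resize(im[115:245,315:445],None,fx=4.5,fy=4.5,interpolation=cv2.INTER_CUBIC);cv2.imwrite("pics/c1.png",crop)
for p in [(318,95)]:print("jar",ray("top",p,100))
E
```

```text
[ 42  11 228] [ 84   7 189] [ 49  14 143] [ 78   6 202]
[[357 123]
 [326 205]
 [364 220]
 [355 168]
 [368 195]
 [360 179]
 [381 187]
 [365 165]
 [358 177]
 [364 159]
 [369 170]
 [412 171]
 [407 178]
 [389 175]
 [391 185]
 [405 180]
 [392 198]
 [407 186]
 [409 211]
 [430 149]]
[[ 684.1  -87.3]
 [ 553.2  -36.4]
 [ 529.1  -96. ]
 [ 611.7  -83. ]
 [ 568.7 -103. ]
 [ 594.2  -90.7]
 [ 581.3 -123.8]
 [ 616.5  -99. ]
 [ 597.4  -87.6]
 [ 626.1  -97.6]
 [ 608.5 -105.2]
 [ 606.7 -173.8]
 [ 595.5 -165.6]
 [ 600.4 -136.9]
 [ 584.4 -139.8]
 [ 592.3 -162.3]
 [ 563.7 -141. ]
 [ 582.7 -165.3]
 [ 542.9 -167.6]
 [ 642.  -203.6]]
((597.4837646484375, -120.1357421875), (129.03048706054688, 146.17979431152344), 70.18663787841797)
jar [725.98247647 -25.1882113  100.        ]
```

View pics/c1.png

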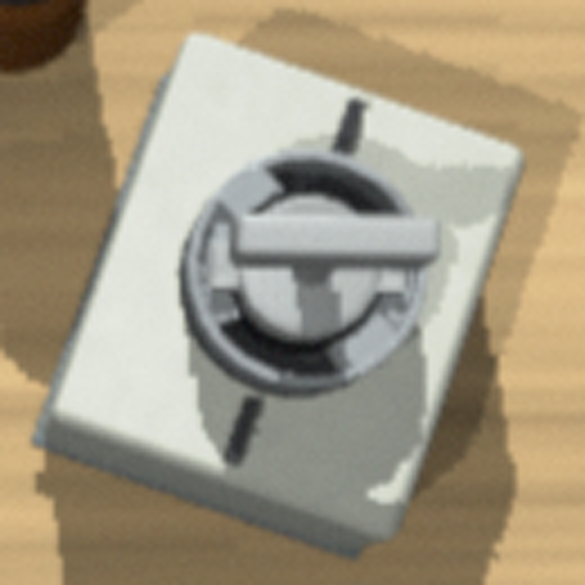

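```bash
python3 - <<'E'
from h import *
f=lambda x,y:(315+x/4.5-.4,115+y/4.5-.4)
print("neck rim",ray("top",f(305,272),121))
a=ray("top",f(238,231),178);b=ray("top",f(438,226),178);d=b-a
print("bar",a,b,(a+b)/2,np.hypot(*d[:2]),np.degrees(np.arctan2(d[1],d[0])))
r1=ray("top",f(357,100),93);r2=ray("top",f(233,463),93);d=r1-r2;print("ribs",(r1+r2)/2,np.degrees(np.arctan2(d[1],d[0])))
# scene bar crop
im=cv2.imread("pics/scene0.png");cv2.imwrite("pics/c2.png",cv2.resize(im[225:385,235:365],None,fx=4.5,fy=4.5)[:600])
E
```

```text
neck rim [ 595.00300407 -120.87758567  121.        ]
bar [598.11566175 -90.02550427 178.        ] [ 599.53942117 -152.85564809  178.        ] [ 598.82754146 -121.44057618  178.        ] 62.84627325760142 -88.70187393382875
ribs [ 596.91967892 -122.41122383   93.        ] -19.780379836858167
```

View pics/c2.png

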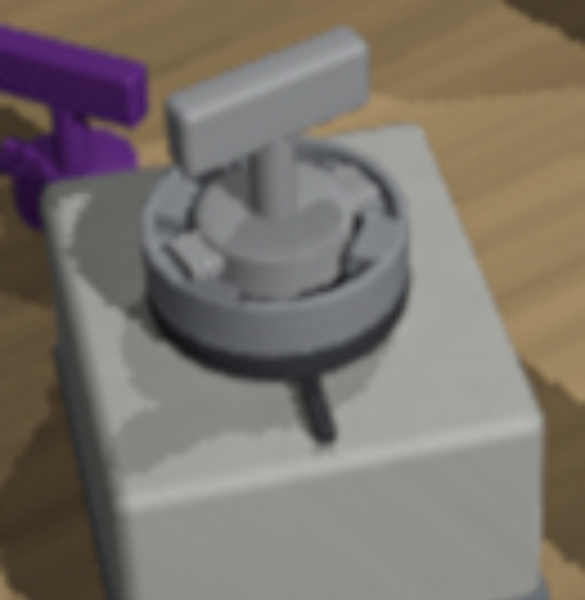

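The white tank and aluminium plug are confirmed. The plug axis is at about (597,-121.5), the tank yaw is -19.9° and the bar yaw is -88.7°. That means backing off about 69° and running in about 73°. Approaching now.

Call:
jog_arm --series '[[[0.06,-0.032,-0.024,0,0,0,0],[0.06,-0.032,-0.024,0,0,0,0],[0.06,-0.032,-0.024,0,0,0,0],[0.06,-0.032,-0.024,0,0,0,0],[0.06,-0.032,-0.024,0,0,0,0],[0.06,-0.032,-0.024,0,0,0,0],[0.06,-0.032,-0.024,0,0,0,0],[0.06,-0.032,-0.024,0,0,0,0]]]' --newtons 50

```text
time: 0.77
tcp_pos: [388.1, 246.7, 231.0]
tool_rot: [-180.0, -0.0, 156.4]
wrist_force: [0.7, 0.9, -0.9]
gripper_width: 60.0
```

Call:
jog_arm --series '[[[0.06,-0.032,-0.024,0,0,0,0],[0.06,-0.032,-0.024,0,0,0,0],[0.06,-0.032,-0.024,0,0,0,0],[0.06,-0.032,-0.024,0,0,0,0],[0.06,-0.032,-0.024,0,0,0,0],[0.06,-0.032,-0.024,0,0,0,0],[0.06,-0.032,-0.024,0,0,0,0],[0.06,-0.032,-0.024,0,0,0,0]]]'

```text
time: 1.43
tcp_pos: [545.9, -31.8, 230.8]
tool_rot: [180.0, -0.1, 156.4]
wrist_force: [-0.4, 0.2, 0.0]
gripper_width: 60.1
```

Call:
jog_arm --series '[[[0.06,0,0,0,0,0,7],[0.06,0,0,0,0,0,7],[0.06,0,0,0,0,0,7],[0.06,0,0,0,0,0,7],[0.06,0,0,0,0,0,7],[0.06,0,0,0,0,0,7],[0.06,0,0,0,0,0,7],[0.06,0,0,0,0,0,7]]]'

```text
time: 2.1
tcp_pos: [545.2, -29.8, 230.6]
tool_rot: [-179.9, -0.0, 100.1]
wrist_force: [-1.0, 0.3, -0.0]
gripper_width: 60.0
```

Call:
jog_arm --series '[[[0.06,0,0,0,0,0,4.5],[0.06,0,0,0,0,0,4.5],[0.06,-0.02325,0.01235,0,0,0,0],[0.06,-0.02325,0.01235,0,0,0,0],[0.06,-0.02325,0.01235,0,0,0,0],[0.06,-0.02325,0.01235,0,0,0,0],[0.06,0,0,0,0,0,0],[0.06,0,0,0,0,0,0]]]'

```text
time: 2.77
tcp_pos: [597.2, -122.7, 230.3]
tool_rot: [-179.9, -0.0, 91.3]
wrist_force: [-0.8, 0.9, -0.0]
gripper_width: 59.8
```

```bash
python3 - <<'E'
from h import *
s=bot.sense();print(s["tcp_pos"],s["tool_rot"])
im=bot.capture("scene")[:,:,::-1];cv2.imwrite("pics/s1.png",cv2.resize(im[140:380,200:400],None,fx=2.5,fy=2.5))
E
```

```text
[ 597.18964112 -122.66015701  230.30245358] [-1.79910743e+02 -4.58235902e-02  9.12910940e+01]
```

View pics/s1.png

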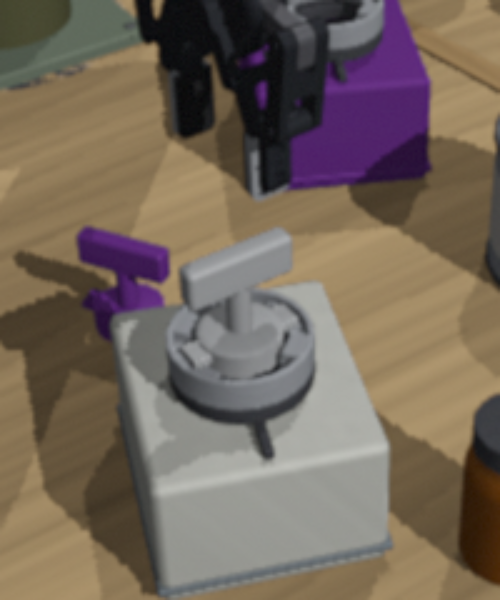

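Call:
jog_arm --series '[[[0.06,0.001,0,0.015,0,0,0],[0.06,0,0,0.015,0,0,0],[0.06,0,0,0.015,0,0,0],[0.06,0,0,0.015,0,0,0],[0.06,0,0,0.012,0,0,0],[0.06,0,0,0.01,0,0,0],[0.06,0,0,0,0,0,0],[0.06,0,0,0,0,0,0]]]'

```text
time: 3.48
tcp_pos: [596.8, -120.1, 148.8]
tool_rot: [-179.9, -0.0, 91.4]
wrist_force: [0.6, 0.2, 0.6]
gripper_width: 60.2
```

Call:
jog_arm --series '[[[0.005,0,0,0,0,0,0],[0.005,0,0,0,0,0,0],[0.005,0,0,0,0,0,0],[0.005,0,0,0,0,0,0],[0.005,0,0,0,0,0,0],[0.005,0,0,0,0,0,0],[0.005,0,0,0,0,0,0],[0.005,0,0,0,0,0,0]]]' --newtons 40

```text
time: 4.15
tcp_pos: [597.8, -120.9, 150.2]
tool_rot: [179.9, 0.0, 91.4]
wrist_force: [0.1, -0.3, 5.0]
gripper_width: 13.3
```

```bash
python3 - <<'E'
from h import *
s=bot.sense();print(s["tcp_pos"],s["tool_rot"],s["wrist_force"],s["moment"],s["gripper_width"])
a=bot.capture("scene")[:,:,::-1];b=bot.capture("top")[:,:,::-1]
a=cv2.resize(a[190:350,220:380],(400,400),interpolation=cv2.INTER_CUBIC);b=cv2.resize(b[100:260,300:460],(400,400),interpolation=cv2.INTER_CUBIC)
cv2.imwrite("pics/s2.png",np.hstack([a,b]))
E
```

```text
[ 597.83403528 -120.87072615  150.23097937] [1.79919968e+02 3.46815510e-02 9.14083855e+01] [ 0.12050327 -0.2852021   4.9625206 ] [0.02229221 0.09789419 0.01707633] 13.251148469147283
```

View pics/s2.png

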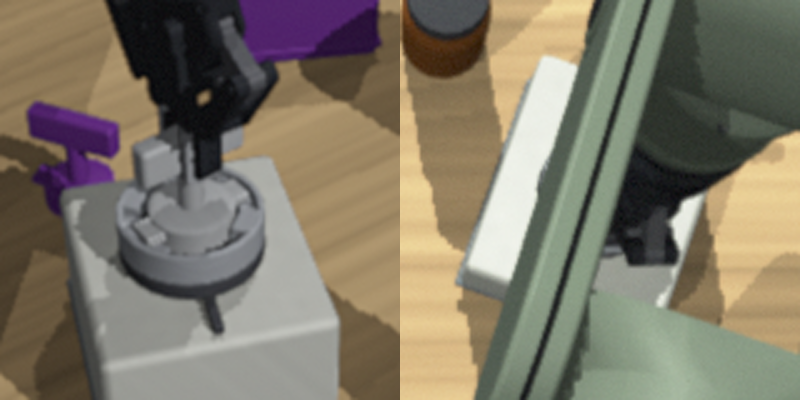

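The bar is held (13.3 mm wide) with the stem between the fingers. Backing off anticlockwise.

Call:
jog_arm --series '[[[0.005,0,0,0,0,0,-4],[0.005,0,0,0,0,0,-7],[0.005,0,0,0,0,0,-7],[0.005,0,0,0,0,0,-7],[0.005,0,0,0,0,0,-7],[0.005,0,0,0,0,0,-7],[0.005,0,0,0,0,0,-7],[0.005,0,0,0,0,0,-4]]]'

```text
time: 4.92
tcp_pos: [598.5, -120.7, 149.9]
tool_rot: [179.9, 0.1, 141.7]
wrist_force: [2.0, -0.2, 1.9]
gripper_width: 12.9
```

Call:
jog_arm --series '[[[0.005,0,0,0,0,0,-4],[0.005,0,0,0,0,0,-4],[0.005,0,0,0,0,0,-4],[0.005,0,0,0,0,0,-4],[0.005,0,0,0,0,0,-3],[0.005,0,0,0,0,0,0],[0.005,0,0,0,0,0,0],[0.005,0,0,0,0,0,0]]]'

```text
time: 5.58
tcp_pos: [596.7, -120.5, 148.2]
tool_rot: [180.0, -0.1, 160.3]
wrist_force: [0.1, -0.4, -2.9]
gripper_width: 13.3
```

Call:
jog_arm --series '[[[0.005,0,0,0.003,0,0,0],[0.005,0,0,0.003,0,0,0],[0.005,0,0,0.003,0,0,0],[0.005,0,0,0.003,0,0,0],[0.005,0,0,0.001,0,0,0],[0.005,0,0,0,0,0,0],[0.005,0,0,0,0,0,0],[0.005,0,0,0,0,0,0]]]'

```text
time: 6.25
tcp_pos: [597.3, -120.7, 136.3]
tool_rot: [-180.0, 0.0, 160.4]
wrist_force: [-0.2, 1.0, -0.6]
gripper_width: 13.4
```

```bash
python3 - <<'E'
from h import *
s=bot.sense();print(s["tcp_pos"],s["tool_rot"],s["wrist_force"],s["moment"],s["gripper_width"])
a=bot.capture("scene")[:,:,::-1]
a=cv2.resize(a[190:350,220:380],(600,600),interpolation=cv2.INTER_CUBIC)
cv2.imwrite("pics/s3.png",a)
E
```

```text
[ 597.29211606 -120.67271616  136.32263876] [-1.79998245e+02  1.41292538e-03  1.60405213e+02] [-0.23238363  1.03963131 -0.64671495] [-0.01777803  0.11075587 -0.01363581] 13.35921069548925
```

View pics/s3.png

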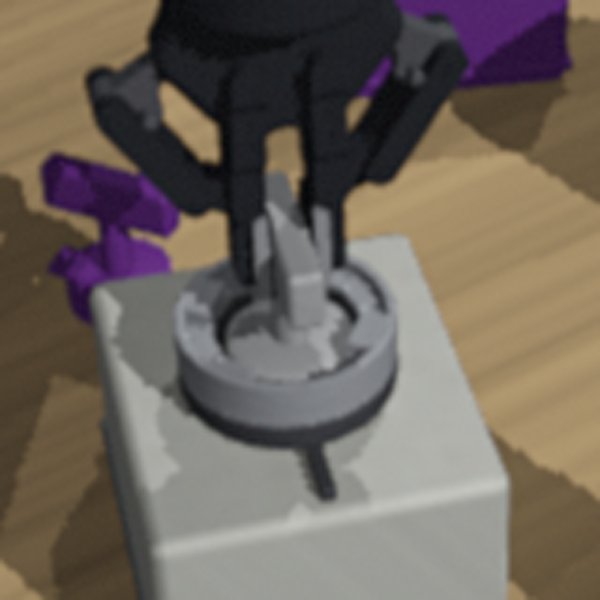

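The plug has dropped the full depth (tool z 150.2 to 136.3) with almost no force. Running it in clockwise.

Call:
jog_arm --series '[[[0.005,0,0,0,0,0,4],[0.005,0,0,0,0,0,7],[0.005,0,0,0,0,0,7],[0.005,0,0,0,0,0,7],[0.005,0,0,0,0,0,7],[0.005,0,0,0,0,0,7],[0.005,0,0,0,0,0,7],[0.005,0,0,0,0,0,4]]]'

```text
time: 6.97
tcp_pos: [597.6, -120.7, 136.3]
tool_rot: [180.0, 0.0, 110.1]
wrist_force: [-0.4, 0.5, -3.3]
gripper_width: 13.5
```

Call:
jog_arm --series '[[[0.005,0,0,0,0,0,4],[0.005,0,0,0,0,0,4],[0.005,0,0,0,0,0,3],[0.005,0,0,0,0,0,3],[0.005,0,0,0,0,0,2],[0.005,0,0,0,0,0,2],[0.005,0,0,0,0,0,2],[0.005,0,0,0,0,0,0]]]'

```text
time: 7.63
tcp_pos: [597.6, -120.7, 136.3]
tool_rot: [180.0, 0.0, 90.4]
wrist_force: [0.1, 0.4, -1.9]
gripper_width: 13.4
```

```bash
python3 - <<'E'
from h import *
s=bot.sense();print(s["tcp_pos"],s["tool_rot"],s["wrist_force"],s["moment"],s["gripper_width"])
E
```

```text
[ 597.58111409 -120.72726438  136.29080194] [1.79962208e+02 1.07937096e-02 9.03726345e+01] [ 0.11998687  0.42554511 -1.8980119 ] [-0.03238335 -0.08327479 -0.02291631] 13.369228327887033
```

Call:
jog_arm --series '[[[0.005,0,0,0.0005,0,0,1],[0.005,0,0,0,0,0,1],[0.005,0,0,0,0,0,1],[0.005,0,0,0,0,0,1],[0.005,0,0,0,0,0,1],[0.005,0,0,0,0,0,0],[0.005,0,0,0,0,0,0],[0.005,0,0,0,0,0,0]]]'

```text
time: 8.3
tcp_pos: [597.0, -120.4, 136.2]
tool_rot: [-180.0, -0.0, 85.4]
wrist_force: [-3.5, 2.2, 5.0]
gripper_width: 13.0
```

```bash
python3 - <<'E'
from h import *
s=bot.sense();print(s["tcp_pos"],s["tool_rot"],s["wrist_force"],s["moment"],s["gripper_width"])
E
```

```text
[ 596.97213938 -120.44201056  136.22240674] [-1.79951763e+02 -9.77974846e-03  8.54303797e+01] [-3.51996777  2.19252248  4.97463167] [0.27561287 0.81847162 0.35209802] 13.027468075141826
```

Call:
jog_arm --series '[[[0.005,0,0,0,0,0,1],[0.005,0,0,0,0,0,1],[0.005,0,0,0,0,0,1],[0.005,0,0,0,0,0,0],[0.005,0,0,0,0,0,0],[0.005,0,0,0,0,0,0],[0.005,0,0,0,0,0,0],[0.005,0,0,0,0,0,0]]]'

```text
time: 8.97
tcp_pos: [596.9, -120.5, 136.3]
tool_rot: [-179.9, 0.0, 82.6]
wrist_force: [-3.8, 2.1, 5.0]
gripper_width: 13.4
```

```bash
python3 - <<'E'
from h import *
s=bot.sense();print(s["tcp_pos"],s["tool_rot"],s["wrist_force"],s["moment"],s["gripper_width"])
E
```

```text
[ 596.90818017 -120.49466678  136.25813091] [-1.79940929e+02  3.82874169e-02  8.25743707e+01] [-3.82366403  2.06172195  5.02925176] [0.17856635 0.84214884 1.09401292] 13.438763669505716
```

The moment rose from 0.35 to 1.09 N·m over the last 3°, so the plug is hard on the stop. Releasing and moving clear.

Call:
jog_arm --series '[[[0.03,0,0,0,0,0,0],[0.03,0,0,0,0,0,0],[0.05,0,0,0,0,0,0],[0.05,0,0,0,0,0,0],[0.06,0,0,0,0,0,0],[0.06,0,0,0,0,0,0],[0.06,0,0,-0.01,0,0,0],[0.06,0,0,-0.02,0,0,0]]]'

```text
time: 9.63
tcp_pos: [595.1, -119.9, 163.3]
tool_rot: [-179.6, -0.1, 82.4]
wrist_force: [0.6, 0.1, 1.2]
gripper_width: 59.6
```

Call:
jog_arm --series '[[[0.06,0,0,-0.03,0,0,0],[0.06,0,0,-0.03,0,0,0],[0.06,0,0,-0.03,0,0,0],[0.06,0.03,-0.02,0,0,0,0],[0.06,0.03,-0.03,0,0,0,0],[0.06,0.03,-0.03,0,0,0,0],[0.06,0.03,-0.03,0,0,0,0],[0.06,0.03,-0.03,0,0,0,0]]]'

```text
time: 10.3
tcp_pos: [479.1, 45.3, 256.7]
tool_rot: [179.9, -0.0, 82.4]
wrist_force: [0.6, 0.2, 0.5]
gripper_width: 59.9
```

Call:
jog_arm --series '[[[0.06,0.03,-0.03,0,0,0,0],[0.06,0.03,-0.03,0,0,0,0],[0.06,0.03,0,0,0,0,0],[0.06,0.03,0,0,0,0,0],[0.06,0.03,0,0,0,0,0],[0.06,0,0,0,0,0,0],[0.06,0,0,0,0,0,0],[0.06,0,0,0,0,0,0]]]'

```text
time: 10.97
tcp_pos: [441.5, 199.3, 256.2]
tool_rot: [180.0, 0.0, 82.4]
wrist_force: [-0.6, 0.1, -0.8]
gripper_width: 60.2
```

```bash
python3 - <<'E'
from h import *
s=bot.sense();print(s["time"],s["tcp_pos"],s["wrist_force"])
a=bot.capture("scene")[:,:,::-1];b=bot.capture("top")[:,:,::-1]
a=cv2.resize(a[235:385,245:435],(507,400),interpolation=cv2.INTER_CUBIC);b=cv2.resize(b[75:245,315:440],(294,400),interpolation=cv2.INTER_CUBIC)
cv2.imwrite("pics/s4.png",np.hstack([a,b])[:,:800])
E
```

```text
10.9667 [441.46089246 199.29277834 256.20210716] [-0.5610988   0.14822487 -0.7650678 ]
```

View pics/s4.png

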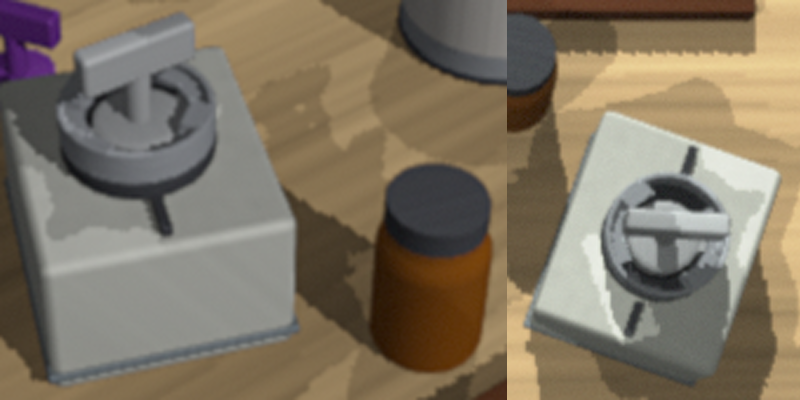

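```bash
python3 - <<'E'
from h import *
b=bot.capture("top")[:,:,::-1];o=cv2.imread("pics/top0.png");a=bot.capture("scene")[:,:,::-1];oa=cv2.imread("pics/scene0.png")
print("jar diff",cv2.absdiff(b,o)[78:130,300:337].mean(),cv2.absdiff(a,oa)[298:373,385:430].mean())
cr=cv2.resize(b[140:210,345:430],None,fx=8,fy=8,interpolation=cv2.INTER_CUBIC);cv2.imwrite("pics/c5.png",cr)
E
```

```text
jar diff 3.9965349965349963 2.2142222222222223
```

View pics/c5.png

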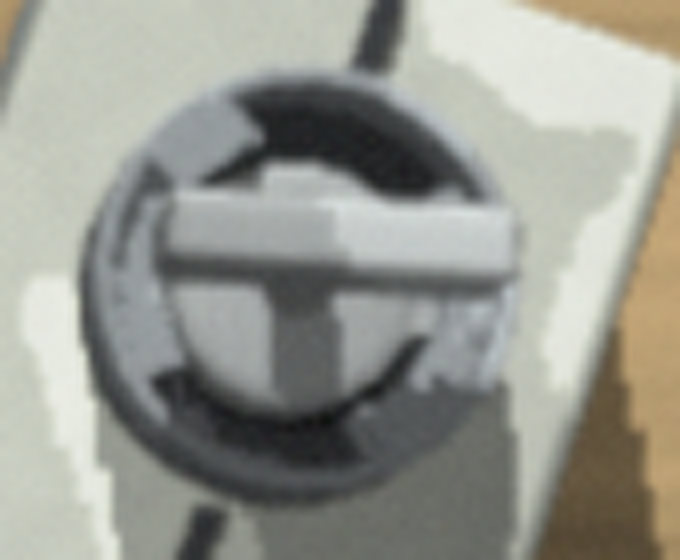

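```bash
python3 -c "
from station import bot
print(bot.finish_job())"
```

```text
the job is handed in; nothing more can be done
None
```

The plug is fully home under the ridges, the gripper has let go, and the job was handed in at about 11 s of the 32 s allowed.

- **Moves:** I gripped the T-bar and turned it about 69° anticlockwise. I then lowered it 14 mm into the thread start with almost no force. Turning clockwise, contact showed at about 75° and the moment rose to 1.1 N·m against the stop. I opened the fingers and drew the arm clear.
- **Final checks:** In the last pictures the plug sits low, its lugs are under the ridges, and the bar yaw is about -92.6°, against about -93° expected at the stop. The jar looks the same in both views: the mean picture difference was only 2–4 grey levels, though I did not re-measure its position.
- **Forces:** The highest wrist force I read, at the end of each call, was about 7 N. No check failed or disagreed.

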